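Tighten the recessed clamp screw of a tool-rest bracket

ROBOT

A 7-joint arm with a two-finger parallel gripper is mounted at the origin on the work surface. World frame = base frame: x ahead of the robot, y to its left, z up, the work surface at z = 0. Lengths are in mm, angles in rad, forces in N, time in s.
With the tool pointing down it reaches from about 425 to 875 mm from the base axis. Payload 8.4 kg.
Tool frame: the origin (TCP) lies on the centre line of the jaws, within the pads' length; the fingertips stand 14 mm ahead of it and the grasp point (between the pads) lies 5 mm behind it; z points along the fingers, y is the direction in which the jaws open and shut (so a half turn about z gives the same grasp; the last joint's range is limited). The gripper opens to 85 mm and grips with 20 to 120 N. Pads are 22 mm wide; open, the fingers measure 114 mm over their backs; the gripper's body (76 mm by 85 mm) begins 54 mm behind the grasp point. The pads swing forward as they close: fully open they stand 13 mm farther back than shut.
Start: joints at [1.215, 0.333, 0.04, 1.465, -0.013, 1.343, -0.059], TCP at [165.07, -628.663, 245.308] pointing down, gripper open.
Joint ranges: [-2.58, 2.58], [-0.38, 2.09], [-1.3, 1.39], [0.25, 2.4], [-1.5, 4.64], [0.08, 2.09], [-2.65, 2.65]. Speed limits (rad/s): [2.22, 2.22, 2.79, 2.79, 3.14, 3.14, 3.14].

INTERFACE

Orientations are given as a rotation vector (axis times angle).
In Python, from workcell import r gives the robot as it stands.
- The arm moves only by the tool drive_tool, never from a script. Its argument "increments" is a list of rows, each an object of numbers: "gripper": the finger opening in mm, from 0 to 85.4; "x", "y", "z": the shift along the tool's x, y, z in units of 25 mm (1.0 is 25 mm); "yaw": the turn about the tool's z in degrees. A call has 1 to 20 rows; each row shifts and turns the commanded pose from where the row before left it, along the tool's axes as they then stand; what a row does not reach is not made up. A row lasts 1/12 s, in which the tool goes at most 41.7 mm and 7.16 degrees, less where a joint would pass 70% of its speed; a pose out of reach is approached as far as the arm can. A call is refused whole if a number of a shift passes 1 or a number of a turn 7.16, either way. A call with a gripper value outside its range is refused whole. The fingers move at their own pace and stop on an object; "grip_force" is the grip in N (left out, the last holds). Time passes only in rows, so rows that do not move let the fingers close. It gives the time, the measured TCP pose, the force and the opening at its end, in the units of the state.
- r.state(): the state, without advancing time (a new reading comes with each control period).
- r.capture(name): name is "scene" or "top" or "wrist"; returns a dict with "pixels" (420x560x3 uint8, red, green, blue), "range_z" (420x560 float32, mm along the optical axis (not along the pixel's ray), 0 where there is no reading), "fx", "fy", "cx", "cy" (pixels), "k1" (the pictures are not rectified: a ray, as slopes to the right and down, at radius r is drawn at 1 + k1 r^2 times it, then the intrinsics apply), "eye" and "orientation" of the camera in the world. Camera axes: x right, y up, looking along -z (the intrinsics and any distortion apply to the point x, -y, -z); pixel columns grow to the right and rows downward; lengths in mm; the calibration is good to about 2 mm. A picture is of the moment at which its call begins.
- r.finish_job(): hands the job in, once; it reports no verdict.
Trained networks look in the newest picture that a camera, given by its name, has taken for a name from the list of things; names that differ only in an ending like _2 or _b are one class to them, and where a whole thing is asked for, a point or a joint stands for the part that bears it (a point fixed in the world has none). Each returns a list of dicts, best first, with "score" (0 to 1); they miss things now and then, are a little off and sometimes report something else, mostly with a low value. They report only what shows in the picture. A call takes as long as a camera call. They do not tell look-alikes from the thing itself.
- r.spot_in(camera, name): "pixel" ([column, row] in pixels, amid what is visible of it).
- r.cut_out(camera, name): "pixels" (420x560 bool, what is visible of it) and "pixel" ([column, row] in pixels, amid what is visible of it).
The state is a dict: "t": time; "joint_pos": joint angles; "joint_velocities": joint speeds; "tau": joint torques, N m; "tool_pos": TCP position; "tcp_rot": TCP orientation; "contact_force": force on the tool from outside, world axes, zero at the start; "ft_torque": the same for the moment, N m; "opening": finger opening in mm.
Only numpy, scipy, OpenCV 4.12 (cv2) and the standard library are available. Lean on these libraries where they do the work, as an engineer would, in place of code of your own. Each camera call takes 0.05 s, during which the arm holds its last target.

TASK

Take the yellow-handled hex key from the wooden stand, lower it into the bore of the grey tool-rest bracket and, pressing gently, turn it until it drops fully home in the hidden hex socket. Then tighten the screw clockwise until it comes up against its stop, and put the key back standing in its hole in the stand. Do not force the key, either down against the bracket or round past the stop, and leave everything else on the bench where it is.

Things in the scene. Friction and masses are not known exactly. Their poses are not given: they have to be found in the camera images.
- key: Hex key with the YELLOW handle, about 250 g, standing upright in one of the stand's two holes. Origin: centre of the underside of its collar, on the key's axis; z up. Collar: dark disc 40 mm across, z 0 to 6 mm. Handle above it: yellow block 60 mm along x, 22 mm along y (the faces to grip), z 6 to 46 mm. Below the collar a steel hexagonal stem, z 0 to -70 mm.
- key_tip (a point): Centre of the lower end of the yellow key's stem, 70 mm below the key's origin; axes as the key's. The stem is 19 mm across flats (two flats face +x and -x), 21.9 mm across corners; its last 3 mm taper round to 15.6 mm diameter.
- bracket: Grey cast tool-rest bracket bolted to the bench, turned up to 30 degrees. Origin on the bench under the axis of its bore. Round the bore a block 80 x 80 mm, 60 mm high. From it an arm 54 mm wide, 40 mm high runs along +x to 145 mm; at x = 125 mm a post with a dark rest bar (150 mm along y, 22 mm wide, top 102 mm above the bench).
- bore (a point): Centre of the mouth of the bracket's upright round bore, 60 mm above the bench; 24 mm across, 2 mm chamfer. 25 mm down it lies the head of the clamp screw with a hex socket 20 mm across flats, 15 mm deep, at an UNKNOWN angle. Unmatched, the key rests with its tip 25 to 29 mm below this point; fully home, 40 mm, with about 6 degrees of play either way. The match repeats every 60 degrees.
- screw (a joint): Turn of the clamp screw, rad, growing clockwise seen from above; starts between 0 and 0.25 and ends at a hard stop at 0.9 (tight); the key must not be forced more than a few degrees further once the stop is felt. It turns against friction of about 0.15 N m, stays where it is left and does not turn when the key merely rubs on it lightly.
- stand: Fixed wooden block, 70 mm along x, 200 mm along y, 85 mm high, with two upright round through holes, 30 mm across. Origin: centre of its underside.
- hole_a (a point): Centre of the mouth of the stand's hole at y = -55 mm (on its top face, 85 mm above the bench). The yellow key stands in this one or in hole_b, its collar resting on the top face.
- hole_b (a point): The same for the stand's hole at y = +55 mm.
- red_key: Bystander: a like key with a RED handle and 14 mm stem, standing in the other hole of the stand. Origin and handle as the yellow key's.
- bowl: Bystander: turned wooden bowl, 150 mm across, 55 mm high.
- tin: Bystander: small red wax jar with a brass lid, 76 mm across, 50 mm high.
- faceplate: Bystander: flat steel ring, 100 mm across, 12 mm high.
- blank: Bystander: round wood blank, 110 mm across, 45 mm high.
- gouge: Bystander: turning tool lying on the bench, 260 mm long, wooden handle.
- glue: Bystander: white bottle, 56 mm across, 120 mm high.
Mind the look-alikes: they are no part of the job. Leave any purple or red look-alike of the bracket alone. What is shaped like the key but green is not meant.

How it is judged:
By the outcome, as a careful person would: the job done as asked, in the order asked, and still so for the second after the job is handed in, with the robot touching nothing.
It also fails if it takes over 72 s, if anything falls off the work surface, if the arm or the gripper's body presses on something with over 40 N, if the wrist force passes 120 N, or if a joint passes its speed limit or range.

## Working session

There is one attempt and no reset: what is moved stays moved. The work goes in short steps, Python scripts to look and compute and a tool call to move; the robot and the scene stay as the last step left them, time stands still between calls to the robot, and variables do not carry over. Pictures are saved under pics/ and viewed, and the job is handed in when it is done.

Besides the shell and the picture viewer there is one more tool, called by a JSON object that holds its "method" and its "body". drive_tool: Moves the arm, as the interface text tells. Its arguments: {"type":"object","properties":{"increments":{"type":"array","items":{"type":"object","properties":{"gripper":{"type":"number"},"x":{"type":"number"},"y":{"type":"number"},"z":{"type":"number"},"yaw":{"type":"number"}}}},"grip_force":{"type":"number"}},"required":["increments"]}

```bash
ls; mkdir -p pics; cat > h.py <<'E'
import numpy as np, cv2, pickle
from scipy.spatial.transform import Rotation as R
from workcell import r
def rot(o):
    o=np.array(o,float)
    return o if o.shape==(3,3) else (R.from_rotvec(o).as_matrix() if o.size==3 else R.from_quat(o).as_matrix())
def save(c,n): cv2.imwrite('pics/'+n+'.png',c['pixels'][:,:,::-1])
def unproj(c,px,z=None):
    u=np.atleast_2d(px).astype(float)
    K=np.array([[c['fx'],0,c['cx']],[0,c['fy'],c['cy']],[0,0,1.]])
    s=cv2.undistortPoints(u.reshape(-1,1,2),K,np.array([c['k1'],0,0,0.])).reshape(-1,2)
    d=np.c_[s[:,0],-s[:,1],-np.ones(len(s))]
    return d   # cam-dir with depth 1
def world(c,px,depth=None):
    px=np.atleast_2d(px); d=unproj(c,px)
    if depth is None: depth=c['range_z'][px[:,1].astype(int),px[:,0].astype(int)]
    return np.array(c['eye'])+(d*np.reshape(depth,(-1,1)))@rot(c['orientation']).T
def plane(c,px,z):
    d=unproj(c,px)@rot(c['orientation']).T; e=np.array(c['eye'])
    return e+d*((z-e[2])/d[:,2])[:,None]
E
python3 - <<'E'
from h import *
print(r.state())
for n in ['scene','top','wrist']:
    c=r.capture(n); save(c,n+'0'); pickle.dump(c,open(n+'0.pkl','wb'))
    print(n,c['eye'],c['orientation'],c['fx'],c['cx'],c['cy'],c['k1'])
    for k in ['key','red_key','bracket','bore','stand','hole_a','hole_b','key_tip']:
        try: print(k,[(np.round(d['pixel']),round(d['score'],2)) for d in r.spot_in(n,k)][:4])
        except Exception as e: print(k,e)
E
```

```text
pics
{'t': 0.0, 'joint_pos': array([ 1.21482061,  0.33388365,  0.03987904,  1.46626333, -0.01341143,
        1.34328875, -0.05852158]), 'joint_velocities': array([ 1.11600481e-04,  4.10672819e-04,  2.73274026e-04, -4.44604635e-04,
        7.79178228e-05, -8.22746839e-05,  2.45873001e-04]), 'tau': array([ 7.29982130e-04, -6.58569074e+01,  1.36557765e+00, -4.05568135e+01,
        1.67155720e-02,  1.25580860e-02, -2.58919226e-05]), 'tool_pos': array([ 164.94274551, -628.28344149,  244.44281069]), 'tcp_rot': array([-3.11420945e+00, -4.01964895e-01,  4.67466416e-04]), 'contact_force': array([0.17243061, 0.34985922, 0.0619956 ]), 'ft_torque': array([-0.00899285,  0.02407518,  0.02361779]), 'opening': 85.67906614480351}
scene [1226.27235644  511.65811649 1254.49319865] [0.35020187 0.71894233 2.09298971] 529.4816052695162 282.7865900997965 214.5937119868595 0.03390850846620411
key [(array([311., 238.]), 0.57), (array([330., 215.]), 0.54)]
red_key [(array([348., 258.]), 0.61)]
bracket [(array([206., 208.]), 0.87), (array([263., 160.]), 0.79)]
bore [(array([261., 156.]), 0.73), (array([202., 1
[... 473 characters left out ...]
]
red_key [(array([201., 202.]), 0.67)]
bracket [(array([344., 191.]), 0.74), (array([404., 175.]), 0.22)]
bore [(array([341., 194.]), 0.79), (array([340., 269.]), 0.57), (array([418., 278.]), 0.57)]
stand [(array([219., 202.]), 0.84)]
hole_a [(array([222., 203.]), 0.88)]
hole_b [(array([222., 203.]), 0.88)]
key_tip [(array([242., 234.]), 0.64), (array([240., 199.]), 0.51), (array([224., 204.]), 0.43)]
wrist [ 231.55112479 -612.33730601  374.63422414] [-0.23257613  0.17825684 -1.30476834] 366.695220639955 279.47458977231526 216.71752169985893 0.024195229017179243
key []
red_key []
bracket [(array([136.,  41.]), 0.94)]
bore [(array([134.,  36.]), 0.83)]
stand []
hole_a []
hole_b []
key_tip []
```

View pics/scene0.png

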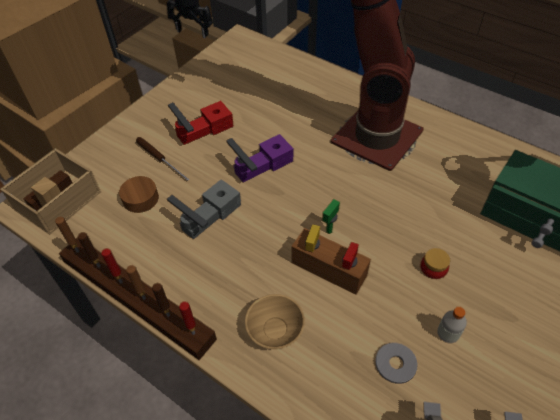

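View pics/top0.png

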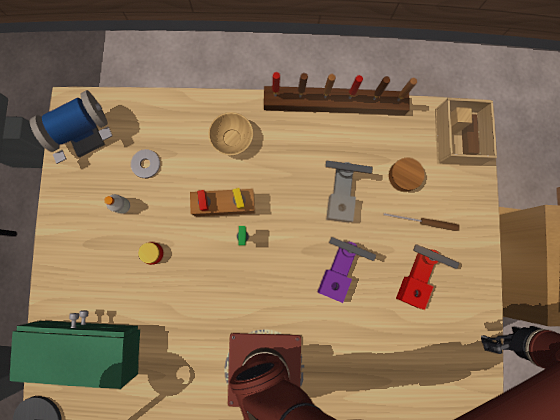

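View pics/wrist0.png

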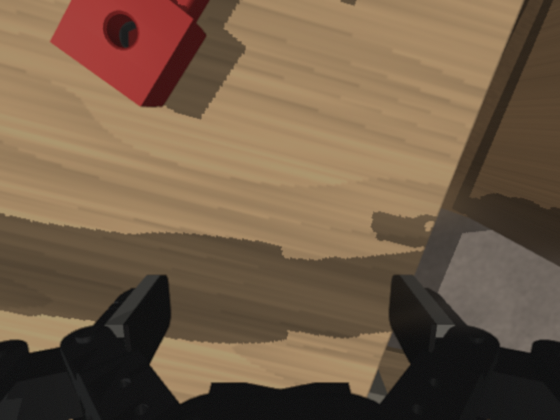

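The top view shows the yellow key at about (239,199), the stand at (222,203) with the red key in its left hole, and the grey bracket's bore at about (342,208). The purple and red brackets and the green key are look-alikes.

```bash
python3 - <<'E'
from h import *
for n in ['top','scene']:
    c=pickle.load(open(n+'0.pkl','rb'))
    W,H=560,420
    uu,vv=np.meshgrid(np.arange(W),np.arange(H)); px=np.c_[uu.ravel(),vv.ravel()]
    P=world(c,px).reshape(H,W,3); I=c['pixels'].astype(int)
    rr,g,b=I[...,0],I[...,1],I[...,2]
    roi=(abs(uu-239)<20)&(abs(vv-200)<20) if n=='top' else (abs(uu-314)<15)&(abs(vv-238)<16)
    m=roi&(rr>150)&(g>130)&(b<60)
    q=P[m]; print(n,'yellow',m.sum(),np.median(q,0),q[:,2].min(),q[:,2].max())
    t=q[q[:,2]>np.percentile(q[:,2],90)-6]; print(t.mean(0), len(t))
    # stand top
    roi=(abs(uu-222)<45)&(abs(vv-203)<25) if n=='top' else (abs(uu-330)<50)&(abs(vv-260)<40)
    m=roi&(abs(P[...,2]-85)<6); q=P[m][:,:2]
    print('stand',len(q),P[m][:,2].mean(),cv2.minAreaRect(q.astype(np.float32)))
    roi=(abs(uu-344)<25)&(abs(vv-205)<25) if n=='top' else (abs(uu-220)<40)&(abs(vv-200)<40)
    m=roi&(abs(P[...,2]-60)<6); q=P[m][:,:2]
    print('block',len(q),P[m][:,2].mean(),cv2.minAreaRect(q.astype(np.float32)))
    # crops
    if n=='top': cr=c['pixels'][180:230,180:400]
    else: cr=c['pixels'][170:300,170:380]
    cv2.imwrite(f'pics/crop_{n}.png',cv2.resize(cr,None,fx=3.6,fy=3.6,interpolation=cv2.INTER_CUBIC)[:,:,::-1])
c=pickle.load(open('top0.pkl','rb'))
E
```

```text
top yellow 134 [536.93925675  95.48383503 131.04181081] -3.801474679711191 136.99514553601898
[535.98837714  95.35343101 131.31468552] 128
stand 1043 85.2690258632163 ((531.3306884765625, 150.32769775390625), (70.96790313720703, 201.42230224609375), 4.825103759765625)
block 559 60.048720845247786 ((525.8405151367188, -232.3535919189453), (80.88005065917969, 81.08153533935547), 84.23639678955078)
  return _methods._mean(a, axis=axis, dtype=dtype,
  ret = um.true_divide(
Traceback (most recent call last):
ValueError: zero-size array to reduction operation minimum which has no identity
```

View pics/crop_top.png

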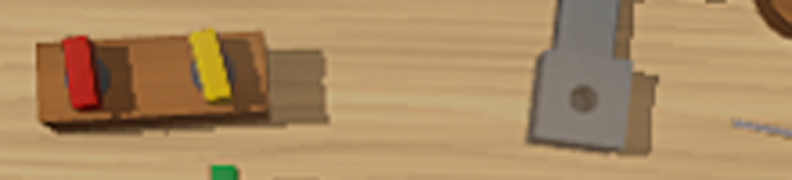

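```bash
python3 - <<'E'
from h import *
s=r.state(); M=rot(s['tcp_rot']); print(M.round(3))
c=pickle.load(open('top0.pkl','rb'))
uu,vv=np.meshgrid(np.arange(560),np.arange(420)); px=np.c_[uu.ravel(),vv.ravel()]
P=world(c,px).reshape(420,560,3); I=c['pixels'].astype(int)
rr,g,b=I[...,0],I[...,1],I[...,2]
m=(abs(uu-239)<20)&(abs(vv-200)<20)&(rr>1.6*b)&(g>1.6*b)&(abs(P[...,2]-131)<5)&(rr>80)
q=P[m]; print(m.sum(),q.mean(0),cv2.minAreaRect(q[:,:2].astype(np.float32)))
ctr=q[:,:2].mean(0); w,v=np.linalg.eigh(np.cov((q[:,:2]-ctr).T)); print(w**.5,v[:,1],np.degrees(np.arctan2(v[1,1],v[0,1])))
# bore by dark pixels
roi=(abs(uu-342)<8)&(abs(vv-208)<8); 
print(I.sum(2)[200:217,334:351])
bw=r.cut_out('top','bracket')
for z in bw[:3]: print(z['pixel'],z['score'],z['pixels'].sum())
E
```

```text
[[ 0.967  0.254  0.   ]
 [ 0.254 -0.967  0.   ]
 [ 0.    -0.    -1.   ]]
143 [535.43820983  94.64594027 131.15094688] ((535.3739013671875, 94.6903076171875), (59.92985916137695, 22.07077407836914), 17.18587303161621)
[ 6.41521761 17.38808995] [-0.95352006 -0.30132955] -162.46252357271464
[[368 365 366 364 366 366 366 366 362 363 361 362 364 365 360 362 363]
 [366 364 364 363 366 367 368 368 367 365 363 360 362 362 364 363 362]
 [365 364 368 366 368 370 368 366 370 369 364 364 362 366 364 368 365]
 [364 367 368 373 379 369 341 323 326 334 359 365 365 367 367 365 367]
 [368 372 372 380 367 326 273 240 237 257 315 359 369 367 366 366 365]
 [364 372 374 376 325 243 228 220 225 247 275 325 362 368 367 365 365]
 [367 368 373 365 308 248 259 243 235 261 265 286 347 371 367 365 363]
 [369 370 374 365 311 264 274 268 234 238 265 289 349 370 366 366 368]
 [367 369 372 374 314 259 270 277 256 246 264 282 349 373 369 369 368]
 [368 369 371 380 330 270 265 264 249 241 264 315 363 375 368 366 366]
 [372 371 371 376 365 326 289 270 241 265 304 348 369 370 368 367 366]
 [370 372 373 375 376 373 349 333 322 342 361 372 375 371 368 364 367]
 [373 371 375 375 375 374 376 380 385 379 380 373 370 372 365 368 367]
 [372 368 374 375 372 370 376 375 376 374 376 371 370 370 367 365 366]
 [371 369 372 371 370 372 372 372 374 372 368 368 373 372 369 370 370]
 [372 371 371 373 374 374 373 375 372 372 370 370 372 372 372 367 368]
 [377 373 375 375 374 373 372 371 372 373 372 373 370 370 367 368 368]]
[344.0, 190.6] 0.56 1601
[146.3, 158.8] 0.41 607
```

```bash
python3 - <<'E'
from h import *
c=pickle.load(open('wrist0.pkl','rb'));s=r.state()
Rm=rot(c['orientation']); print('view',-Rm[:,2], 'eye rel tool',rot(s['tcp_rot']).T@(np.array(c['eye'])-s['tool_pos']))
d=Rm.T@np.array([0,0,-1.]); print('nadir px',c['cx']+c['fx']*d[0]/-d[2], c['cy']-c['fy']*d[1]/-d[2])
t=pickle.load(open('top0.pkl','rb'))
print(plane(t,[[342.0,207.1]],60))
M=rot(s['tcp_rot'])
for tgt in [(165+200,-480,300),(460,-250,300)]:
    print(tgt,M.T@(np.array(tgt)-s['tool_pos'])/25)
E
```

```text
view [-0.26010431 -0.06923557 -0.9630951 ] eye rel tool [  68.47216535    1.0914043  -129.33389545]
nadir px 279.1919078489135 114.2356425480787
[[ 526.54800305 -233.69884728   60.        ]]
(365, -480, 300) [ 9.24612107 -3.72061506 -2.18782178]
(460, -250, 300) [ 15.25775816 -11.65410227  -2.18734349]
```

{"method": "drive_tool", "body": {"increments": [{"x":0.95,"y":-0.73,"z":0.1,"yaw":-0.15},{"x":0.95,"y":-0.73,"z":0.1,"yaw":-0.15},{"x":0.95,"y":-0.73,"z":0.1,"yaw":-0.15},{"x":0.95,"y":-0.73,"z":0.1,"yaw":-0.15},{"x":0.95,"y":-0.73,"z":0.1,"yaw":-0.15},{"x":0.95,"y":-0.73,"z":0.1,"yaw":-0.15},{"x":0.95,"y":-0.73,"z":0.1,"yaw":-0.15},{"x":0.95,"y":-0.73,"z":0.1,"yaw":-0.15},{"x":0.95,"y":-0.73,"z":0.1,"yaw":-0.15},{"x":0.95,"y":-0.73,"z":0.1,"yaw":-0.15},{"x":0.95,"y":-0.73,"z":0.1,"yaw":-0.15},{"x":0.95,"y":-0.73,"z":0.1,"yaw":-0.15},{"x":0.95,"y":-0.73,"z":0.1,"yaw":-0.15},{"x":0.95,"y":-0.73,"z":0.1,"yaw":-0.15},{"x":0.95,"y":-0.73,"z":0.1,"yaw":-0.15},{"x":0.95,"y":-0.73,"z":0.1,"yaw":-0.15},{},{},{}]}}

```text
invalid input
```

```bash
python3 - <<'E'
from h import *
s=r.state(); print(s['t'],s['tool_pos'],s['tcp_rot'],s['joint_pos'])
c=r.capture('wrist'); save(c,'wrist1'); pickle.dump(c,open('wrist1.pkl','wb'))
for k in ['bore','bracket']: print(k,[(np.round(d['pixel']),round(d['score'],2)) for d in r.spot_in('wrist',k)][:4])
E
```

```text
1.4 [ 165.04171203 -628.66051678  245.30156814] [-3.11567233e+00 -4.02179451e-01  4.10784831e-05] [ 1.21481235  0.33320613  0.03992261  1.46540546 -0.01338705  1.34332108
 -0.05848914]
bore [(array([136.,  40.]), 0.97)]
bracket [(array([134.,  41.]), 0.67)]
```

View pics/wrist1.png

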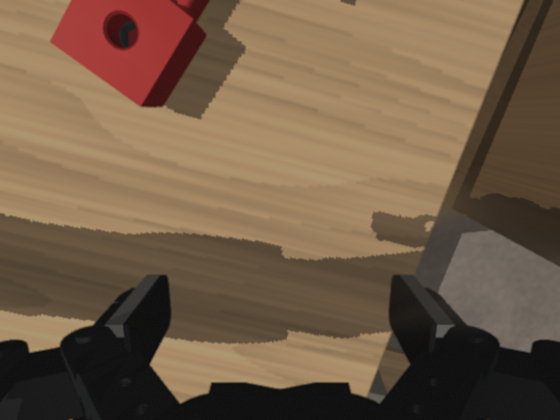

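{"method": "drive_tool", "body": {"increments": [{"x":0.95,"y":-0.73,"z":0.1,"yaw":-0.15,"gripper":85},{"x":0.95,"y":-0.73,"z":0.1,"yaw":-0.15,"gripper":85},{"x":0.95,"y":-0.73,"z":0.1,"yaw":-0.15,"gripper":85},{"x":0.95,"y":-0.73,"z":0.1,"yaw":-0.15,"gripper":85},{"x":0.95,"y":-0.73,"z":0.1,"yaw":-0.15,"gripper":85},{"x":0.95,"y":-0.73,"z":0.1,"yaw":-0.15,"gripper":85},{"x":0.95,"y":-0.73,"z":0.1,"yaw":-0.15,"gripper":85},{"x":0.95,"y":-0.73,"z":0.1,"yaw":-0.15,"gripper":85},{"x":0.95,"y":-0.73,"z":0.1,"yaw":-0.15,"gripper":85},{"x":0.95,"y":-0.73,"z":0.1,"yaw":-0.15,"gripper":85},{"x":0.95,"y":-0.73,"z":0.1,"yaw":-0.15,"gripper":85},{"x":0.95,"y":-0.73,"z":0.1,"yaw":-0.15,"gripper":85},{"x":0.95,"y":-0.73,"z":0.1,"yaw":-0.15,"gripper":85},{"x":0.95,"y":-0.73,"z":0.1,"yaw":-0.15,"gripper":85},{"x":0.95,"y":-0.73,"z":0.1,"yaw":-0.15,"gripper":85},{"x":0.95,"y":-0.73,"z":0.1,"yaw":-0.15,"gripper":85},{"x":0,"y":0,"z":0,"yaw":0,"gripper":85},{"x":0,"y":0,"z":0,"yaw":0,"gripper":85},{"x":0,"y":0,"z":0,"yaw":0,"gripper":85}]}}

```text
t: 3.13
tool_pos: [450.6, -244.6, 205.4]
tcp_rot: [3.106, 0.467, -0.0]
contact_force: [-0.1, 0.1, 0.7]
opening: 84.8
```

```bash
python3 - <<'E'
from h import *
s=r.state(); print(s['t'],s['tool_pos'],s['tcp_rot'],s['joint_pos'])
c=r.capture('wrist'); save(c,'wrist2'); pickle.dump(c,open('wrist2.pkl','wb'))
for k in ['bore']: print(k,[(np.round(d['pixel']),round(d['score'],2)) for d in r.spot_in('wrist',k)][:4])
E
```

```text
3.1333 [ 450.64010066 -244.58014278  205.36349092] [ 3.10638047e+00  4.67144620e-01 -4.59350002e-04] [ 0.70992101  0.1000681  -0.31765733  1.83456675  0.03374937  1.21222455
 -0.89037106]
bore [(array([517., 328.]), 0.71), (array([237., 314.]), 0.66), (array([308.,  84.]), 0.59)]
```

View pics/wrist2.png

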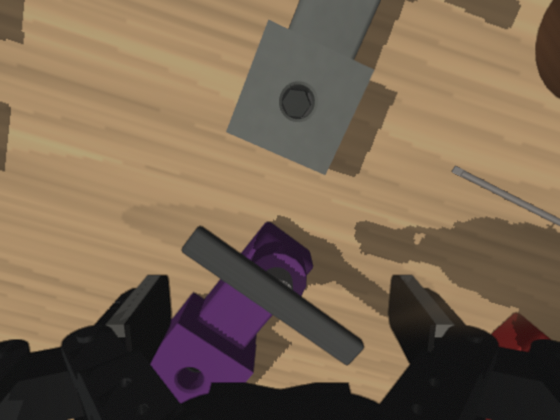

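The grey bracket's bore is at about (297,101), and the hex socket is visible inside it. The purple look-alike is below it.

```bash
python3 - <<'E'
from h import *
c=pickle.load(open('wrist2.pkl','rb'))
cr=c['pixels'][76:126,272:322]
cv2.imwrite('pics/bore2.png',cv2.resize(np.clip(cr.astype(int)*2,0,255).astype(np.uint8),None,fx=11,fy=11,interpolation=cv2.INTER_CUBIC)[:,:,::-1])
cv2.imwrite('pics/bore2d.png',cv2.resize(np.clip((c['range_z'][76:126,272:322]-250)*2,0,255).astype(np.uint8),None,fx=11,fy=11,interpolation=cv2.INTER_NEAREST))
uu,vv=np.meshgrid(np.arange(560),np.arange(420)); px=np.c_[uu.ravel(),vv.ravel()]
P=world(c,px).reshape(420,560,3)
roi=(abs(uu-300)<80)&(vv<180)&(abs(P[...,2]-60)<5); q=P[roi]
print(q[:,2].mean(),cv2.minAreaRect(q[:,:2].astype(np.float32)))
# block plane surface: hole = pixels lower
roi=(abs(uu-297)<25)&(abs(vv-101)<25)
print(np.histogram(P[roi][:,2],bins=np.arange(10,70,3)))
hole=roi&(P[...,2]<56)
m=hole.astype(np.uint8); cs,_=cv2.findContours(m,cv2.RETR_EXTERNAL,cv2.CHAIN_APPROX_NONE)
k=max(cs,key=cv2.contourArea); (u,v),(a,b),_=cv2.fitEllipse(k); print(u,v,a,b)
print('mouth',plane(c,[[u,v]],60))
E
```

```text
60.694264999307386 ((528.5682373046875, -235.91793823242188), (80.32067108154297, 80.29475402832031), 83.97257995605469)
(array([   0,    0,    2,  522,   27,    9,   18,    9,  172,   32,   12,
         12,   22,   23,   16,   31, 1066,  418,    0]), array([10, 13, 16, 19, 22, 25, 28, 31, 34, 37, 40, 43, 46, 49, 52, 55, 58,
       61, 64, 67]))
297.6279296875 101.53970336914062 31.954469680786133 33.45379638671875
mouth [[ 528.34830654 -235.6632049    60.        ]]
```

View pics/bore2.png

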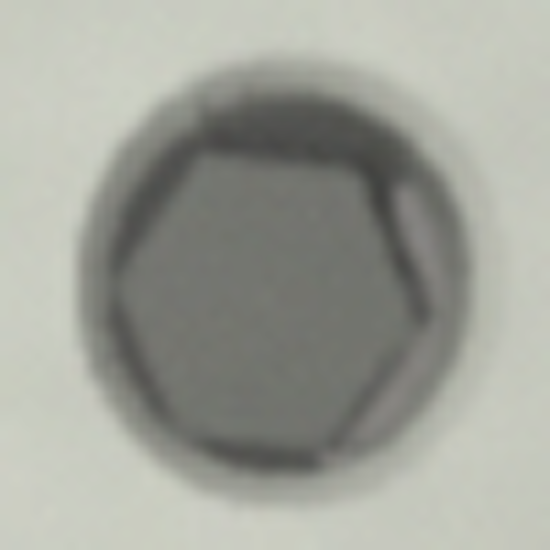

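View pics/bore2d.png

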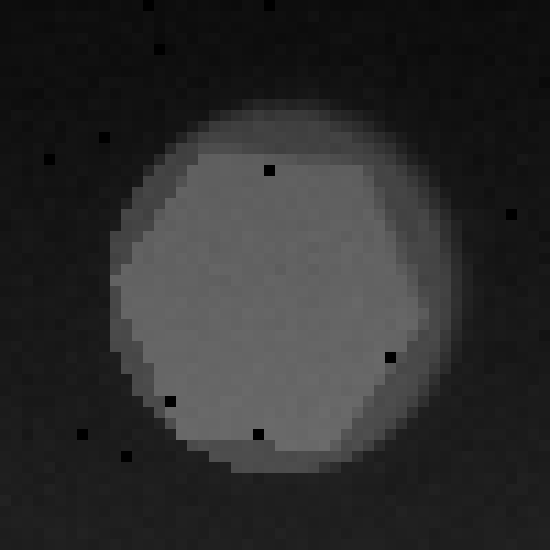

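{"method": "drive_tool", "body": {"increments": [{"x":0.33,"y":-0.87,"z":-0.17,"yaw":0,"gripper":85},{"x":0.33,"y":-0.87,"z":-0.17,"yaw":0,"gripper":85},{"x":0.33,"y":-0.87,"z":-0.17,"yaw":0,"gripper":85},{"x":0.33,"y":-0.87,"z":-0.17,"yaw":0,"gripper":85},{"x":0.33,"y":-0.87,"z":-0.17,"yaw":0,"gripper":85},{"x":0.33,"y":-0.87,"z":-0.17,"yaw":0,"gripper":85},{"x":0.33,"y":-0.87,"z":-0.17,"yaw":0,"gripper":85},{"x":0.33,"y":-0.87,"z":-0.17,"yaw":0,"gripper":85},{"x":0.33,"y":-0.87,"z":-0.17,"yaw":0,"gripper":85},{"x":0.33,"y":-0.87,"z":-0.17,"yaw":0,"gripper":85},{"x":0.33,"y":-0.87,"z":-0.17,"yaw":0,"gripper":85},{"x":0.33,"y":-0.87,"z":-0.17,"yaw":0,"gripper":85},{"x":0.33,"y":-0.87,"z":-0.17,"yaw":0,"gripper":85},{"x":0.33,"y":-0.87,"z":-0.17,"yaw":0,"gripper":85},{"x":0,"y":0,"z":0,"yaw":0,"gripper":85},{"x":0,"y":0,"z":0,"yaw":0,"gripper":85},{"x":0,"y":0,"z":0,"yaw":0,"gripper":85}]}}

```text
t: 4.65
tool_pos: [471.8, 79.5, 264.7]
tcp_rot: [3.107, 0.465, -0.0]
contact_force: [1.1, 0.3, -0.2]
opening: 85.3
```

```bash
python3 - <<'E'
from h import *
s=r.state(); print(s['t'],s['tool_pos'],s['tcp_rot'],s['joint_pos'])
c=r.capture('wrist'); save(c,'wrist3'); pickle.dump(c,open('wrist3.pkl','wb'))
for k in ['key']: print(k,[(np.round(d['pixel']),round(d['score'],2)) for d in r.spot_in('wrist',k)][:4])
uu,vv=np.meshgrid(np.arange(560),np.arange(420)); px=np.c_[uu.ravel(),vv.ravel()]
P=world(c,px).reshape(420,560,3); I=c['pixels'].astype(int)
rr,g,b=I[...,0],I[...,1],I[...,2]
m=(rr>1.6*b)&(g>1.6*b)&(abs(P[...,2]-131)<5)&(rr>80)&(np.hypot(P[...,0]-535,P[...,1]-95)<50)
q=P[m]; print(m.sum(),q.mean(0),cv2.minAreaRect(q[:,:2].astype(np.float32)))
m=(abs(P[...,2]-85)<4)&(np.hypot(P[...,0]-531,P[...,1]-150)<130);q=P[m];print('stand',q[:,2].mean(),cv2.minAreaRect(q[:,:2].astype(np.float32)))
# socket hex
c=pickle.load(open('wrist2.pkl','rb'))
k=np.array([[200,155],[365,165],[428,315],[330,450],[113,290]])/11.+[272,76]-.5
w=plane(c,k,35)[:,:2]; print(w)
e=np.diff(np.r_[w,w[:1]],axis=0); print(np.degrees(np.arctan2(e[:,1],e[:,0])),np.hypot(*e.T))
from scipy.optimize import least_squares
P=world(c,px).reshape(420,560,3)
roi=(abs(uu-297)<25)&(abs(vv-101)<25)&(P[...,2]<28); q=P[roi][:,:2]
print('floor z',P[roi][:,2].mean())
for a in np.arange(0,60,2):
    th=np.radians(a+np.arange(0,360,60)); n=np.c_[np.cos(th),np.sin(th)]
    ext=np.percentile(q@n.T,99,axis=0); wd=ext[:3]+ext[3:]
    print(a,wd.round(1),end=' | ')
E
```

```text
4.65 [471.82592745  79.51725615 264.72406074] [ 3.10659118e+00  4.64756722e-01 -2.98534211e-04] [ 0.3870982   0.00380197 -0.63998647  1.80919146  0.00275739  1.32958626
 -1.52733622]
key [(array([263., 250.]), 0.71), (array([289., 111.]), 0.68)]
2803 [539.169641    93.87257932 131.6124777 ] ((538.4133911132812, 93.40406036376953), (59.408172607421875, 21.449705123901367), 16.721837997436523)
stand 85.69958409899141 ((493.8327331542969, 145.55258178710938), (150.82479858398438, 200.93624877929688), 4.3272552490234375)
[[ 535.96677287 -228.02897442]
 [ 538.74279791 -239.29633237]
 [ 530.53707347 -246.70619499]
 [ 519.75332816 -242.92759156]
 [ 525.57656799 -224.86524646]]
[ -76.15925985 -137.91760423  160.68963817   72.13085164  -16.93504121] [11.60429533 11.05621896 11.42659209 18.97784057 10.86119386]
floor z 20.877430244048877
0 [19.8 19.9 19.7] | 2 [19.6 19.8 19.6] | 4 [19.5 19.7 19.5] | 6 [19.5 19.7 19.4] | 8 [19.6 19.7 19.3] | 10 [19.6 19.7 19.3] | 12 [19.6 19.7 19.3] | 14 [19.6 19.7 19.3] | 16 [19.6 19.6 19.4] | 18 [19.7 19.7 19.4] | 20 [19.8 19.8 19.5] | 22 [19.9 19.8 19.6] | 24 [20.  19.9 19.7] | 26 [20.2 20.  19.7] | 28 [20.3 20.1 19.8] | 30 [20.3 20.3 20. ] | 32 [20.4 20.4 20.1] | 34 [20.4 20.5 20.2] | 36 [20.4 20.5 20.2] | 38 [20.4 20.4 20.3] | 40 [20.4 20.4 20.4] | 42 [20.5 20.4 20.4] | 44 [20.5 20.3 20.4] | 46 [20.5 20.2 20.4] | 48 [20.4 20.2 20.3] | 50 [20.4 20.1 20.3] | 52 [20.3 20.  20.3] | 54 [20.3 20.  20.2] | 56 [20.2 19.9 20. ] | 58 [20.1 19.8 19.9] |
```

View pics/wrist3.png

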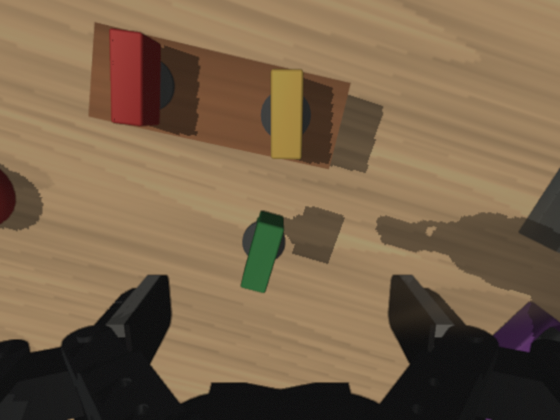

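The yellow handle is at about (287,113), lined up with the tool. Next I move over it and down.

{"method": "drive_tool", "body": {"increments": [{"x":0.67,"y":0.05,"z":0.2,"yaw":0,"gripper":85},{"x":0.67,"y":0.05,"z":0.2,"yaw":0,"gripper":85},{"x":0.67,"y":0.05,"z":0.2,"yaw":0,"gripper":85},{"x":0.67,"y":0.06,"z":0.2,"yaw":0,"gripper":85},{"x":0,"y":0,"z":0.8,"yaw":0,"gripper":85},{"x":0,"y":0,"z":0.8,"yaw":0,"gripper":85},{"x":0,"y":0,"z":0.8,"yaw":0,"gripper":85},{"x":0,"y":0,"z":0.8,"yaw":0,"gripper":85},{"x":0,"y":0,"z":0.7,"yaw":0,"gripper":85},{"x":0,"y":0,"z":0.6,"yaw":0,"gripper":85},{"x":0,"y":0,"z":0.5,"yaw":0,"gripper":85},{"x":0,"y":0,"z":0.3,"yaw":0,"gripper":85},{"x":0,"y":0,"z":0,"yaw":0,"gripper":85},{"x":0,"y":0,"z":0,"yaw":0,"gripper":85}]}}

```text
t: 5.92
tool_pos: [537.4, 95.3, 112.5]
tcp_rot: [-3.107, -0.467, 0.0]
contact_force: [-0.1, -0.4, -0.3]
opening: 84.7
```

{"method": "drive_tool", "body": {"grip_force": 50, "increments": [{"x":0,"y":0,"z":0,"yaw":0,"gripper":15},{"x":0,"y":0,"z":0,"yaw":0,"gripper":15},{"x":0,"y":0,"z":0,"yaw":0,"gripper":15},{"x":0,"y":0,"z":0,"yaw":0,"gripper":15},{"x":0,"y":0,"z":0,"yaw":0,"gripper":15},{"x":0,"y":0,"z":0,"yaw":0,"gripper":15},{"x":0,"y":0,"z":0,"yaw":0,"gripper":15},{"x":0,"y":0,"z":0,"yaw":0,"gripper":15},{"x":0,"y":0,"z":0,"yaw":0,"gripper":15},{"x":0,"y":0,"z":0,"yaw":0,"gripper":15}]}}

```text
t: 6.75
tool_pos: [537.5, 95.6, 112.7]
tcp_rot: [3.107, 0.467, 0.001]
contact_force: [-1.0, 0.0, 6.6]
opening: 21.6
```

```bash
python3 - <<'E'
from h import *
s=r.state(); print(s['t'],s['tool_pos'],s['tcp_rot'],s['contact_force'],s['ft_torque'],s['opening'])
c=r.capture('top'); save(c,'top4'); pickle.dump(c,open('top4.pkl','wb'))
c=r.capture('wrist'); save(c,'wrist4'); pickle.dump(c,open('wrist4.pkl','wb'))
E
```

```text
6.75 [537.50657945  95.58440373 112.67839244] [3.10651669e+00 4.67231061e-01 6.21413042e-04] [-1.02259757e+00  6.03893245e-03  6.58133748e+00] [-0.07809196  0.25901898 -0.01119618] 21.5597670164924
```

View pics/wrist4.png

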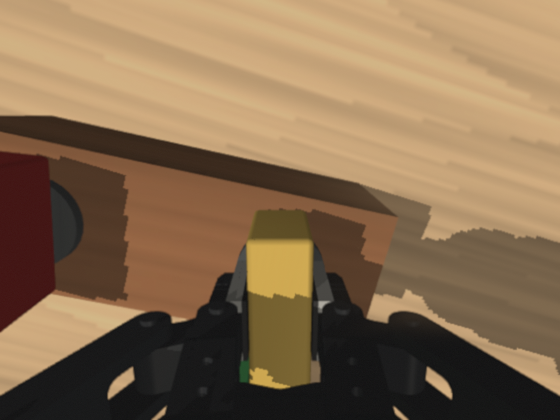

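```bash
python3 - <<'E'
from h import *
s=r.state(); M=rot(s['tcp_rot'])
uu,vv=np.meshgrid(np.arange(560),np.arange(420)); px=np.c_[uu.ravel(),vv.ravel()]
for f in ['wrist4','top4']:
    c=pickle.load(open(f+'.pkl','rb'))
    P=world(c,px).reshape(420,560,3); I=c['pixels'].astype(int)
    rr,g,b=I[...,0],I[...,1],I[...,2]
    m=(rr>1.5*b)&(g>1.4*b)&(abs(P[...,2]-132)<4)&(rr>60)&(np.hypot(P[...,0]-535,P[...,1]-95)<50)
    q=P[m]
    if len(q)<5: print(f,len(q)); continue
    t=(q-s['tool_pos'])@M
    print(f,len(q),q.mean(0),cv2.minAreaRect(q[:,:2].astype(np.float32)),'tool ext',np.percentile(t,[1,50,99],axis=0).round(1))
E
```

```text
wrist4 9530 [542.49433912  95.82813155 131.57932306] ((538.0728759765625, 101.36210632324219), (56.82387161254883, 35.1549186706543), 17.018199920654297) tool ext [[-24.3  -9.3 -20.3]
 [  5.7   1.4 -18.9]
 [ 30.1  11.9 -16.5]]
top4 0
```

{"method": "drive_tool", "body": {"increments": [{"x":0,"y":0,"z":-0.3,"yaw":0,"gripper":15},{"x":0,"y":0,"z":-0.7,"yaw":0,"gripper":15},{"x":0,"y":0,"z":-0.8,"yaw":0,"gripper":15},{"x":0,"y":0,"z":-0.8,"yaw":0,"gripper":15},{"x":0,"y":0,"z":-0.8,"yaw":0,"gripper":15},{"x":0,"y":0,"z":-0.8,"yaw":0,"gripper":15},{"x":0,"y":0,"z":-0.6,"yaw":0,"gripper":15},{"x":0,"y":0,"z":-0.2,"yaw":0,"gripper":15}]}}

```text
t: 7.52
tool_pos: [537.9, 96.1, 239.7]
tcp_rot: [-3.107, -0.468, -0.004]
contact_force: [0.3, 0.1, -2.5]
opening: 21.6
```

{"method": "drive_tool", "body": {"increments": [{"x":-0.15,"y":0.44,"z":0,"yaw":0,"gripper":15},{"x":-0.3,"y":0.88,"z":0,"yaw":0,"gripper":15},{"x":-0.3,"y":0.88,"z":0,"yaw":0,"gripper":15},{"x":-0.3,"y":0.88,"z":0,"yaw":0,"gripper":15},{"x":-0.3,"y":0.88,"z":0,"yaw":0,"gripper":15},{"x":-0.3,"y":0.88,"z":0,"yaw":0,"gripper":15},{"x":-0.3,"y":0.88,"z":0,"yaw":0,"gripper":15},{"x":-0.3,"y":0.88,"z":0,"yaw":0,"gripper":15},{"x":-0.3,"y":0.88,"z":0,"yaw":0,"gripper":15},{"x":-0.3,"y":0.88,"z":0,"yaw":0,"gripper":15},{"x":-0.3,"y":0.88,"z":0,"yaw":0,"gripper":15},{"x":-0.3,"y":0.88,"z":0,"yaw":0,"gripper":15},{"x":-0.3,"y":0.88,"z":0,"yaw":0,"gripper":15},{"x":-0.3,"y":0.88,"z":0,"yaw":0,"gripper":15},{"x":-0.2,"y":0.6,"z":0,"yaw":0,"gripper":15},{"x":0,"y":0,"z":0,"yaw":2.4,"gripper":15},{"x":0,"y":0,"z":0,"yaw":2.3,"gripper":15},{"x":0,"y":0,"z":0,"yaw":0,"gripper":15},{"x":0,"y":0,"z":0,"yaw":0,"gripper":15}]}}

```text
t: 9.1
tool_pos: [527.1, -233.8, 236.4]
tcp_rot: [-3.122, -0.342, 0.002]
contact_force: [0.0, 0.3, -2.8]
opening: 21.2
```

```bash
python3 - <<'E'
from h import *
s=r.state(); M=rot(s['tcp_rot']); print(s)
print('yaw',np.degrees(np.arctan2(M[1,0],M[0,0])), 'd', (M.T@(np.array([527.5,-234.7,s['tool_pos'][2]])-s['tool_pos']))/25)
for n in ['scene','wrist','top']:
    c=r.capture(n); save(c,n+'5'); pickle.dump(c,open(n+'5.pkl','wb'))
E
```

```text
{'t': 9.1, 'joint_pos': array([ 0.69938647,  0.22014329, -0.41654199,  1.64182296,  0.09148812,
        1.30048587, -1.08562876]), 'joint_velocities': array([-0.00287175, -0.00574908, -0.00616485, -0.00368935, -0.00030087,
        0.00164477,  0.00828551]), 'tau': array([ 3.53187080e-01, -5.57169628e+01, -2.94831343e+00, -4.13023281e+01,
        3.80713132e-02,  4.18899843e-03, -2.97564128e-01]), 'tool_pos': array([ 527.05826357, -233.78887493,  236.40866411]), 'tcp_rot': array([-3.12209291e+00, -3.41635262e-01,  1.94882986e-03]), 'contact_force': array([ 0.00807445,  0.27808527, -2.78426553]), 'ft_torque': array([0.00975246, 0.05626388, 0.00641833]), 'opening': 21.162042037156283}
yaw 12.489531831368442 d [ 9.36967164e-03  3.94037400e-02 -4.98030622e-05]
```

View pics/scene5.png

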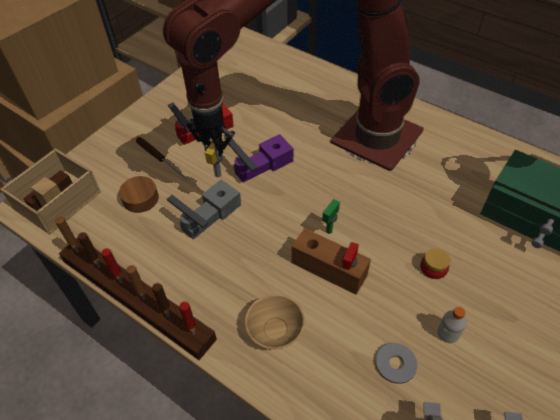

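View pics/wrist5.png

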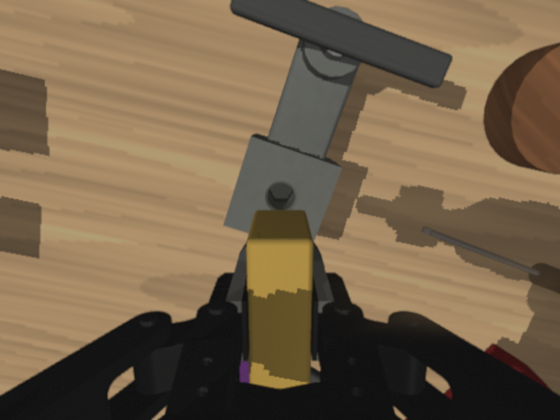

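The key is held upright, hole_b is empty, and the bore shows at (281,195) ahead of the handle. I'll re-measure the bore and the key in hand.

```bash
python3 - <<'E'
from h import *
s=r.state(); M=rot(s['tcp_rot'])
uu,vv=np.meshgrid(np.arange(560),np.arange(420)); px=np.c_[uu.ravel(),vv.ravel()]
c=pickle.load(open('wrist5.pkl','rb'))
P=world(c,px).reshape(420,560,3); I=c['pixels'].astype(int)
roi=(abs(uu-281)<18)&(vv>175)&(vv<209)
m=(roi&(P[...,2]<55)&(c['range_z']>0)).astype(np.uint8)
cs,_=cv2.findContours(m,cv2.RETR_EXTERNAL,cv2.CHAIN_APPROX_NONE)
k=max(cs,key=cv2.contourArea); (u,v),ab,_=cv2.fitEllipse(k); w=plane(c,[[u,v]],60)[0]; print(u,v,ab,'mouth',w,'tool',(w-s['tool_pos'])@M)
# handle top face
t=(P-s['tool_pos'])@M
m=(abs(t[...,2]+19)<4)&(abs(t[...,0])<45)&(abs(t[...,1])<25)&(I[...,0]>1.5*I[...,2])
for x0 in range(-20,32,10):
    mm=m&(abs(t[...,0]-x0)<4); 
    if mm.sum()>5: print(x0,np.percentile(t[mm][:,1],[2,50,98]).round(1),np.median(t[mm][:,2]))
mm=m&(abs(t[...,1])<6); print('x ext',np.percentile(t[mm][:,0],[1,99]))
# top cam bore & scene handle
c=pickle.load(open('scene5.pkl','rb'))
cr=c['pixels'][120:220,150:270]
cv2.imwrite('pics/c5.png',cv2.resize(cr,None,fx=6,fy=6,interpolation=cv2.INTER_CUBIC)[:,:,::-1])
E
```

```text
280.96514892578125 195.3349151611328 (25.207380294799805, 26.426645278930664) mouth [ 529.47344469 -235.70740577   60.        ] tool [  1.58379138   2.54417068 177.03812008]
-20 [-8.9  1.4 11.7] -18.559137306677442
-10 [-9.3  1.4 11.8] -18.56336726513987
0 [-9.2  1.1 11.7] -18.51476713343839
10 [-9.4  1.1 11.8] -18.4986823557935
20 [-9.2  1.2 11.5] -18.466355606554984
30 [-9.   1.  11.3] -18.091329200174393
x ext [-24.80637268  30.05499661]
```

View pics/c5.png

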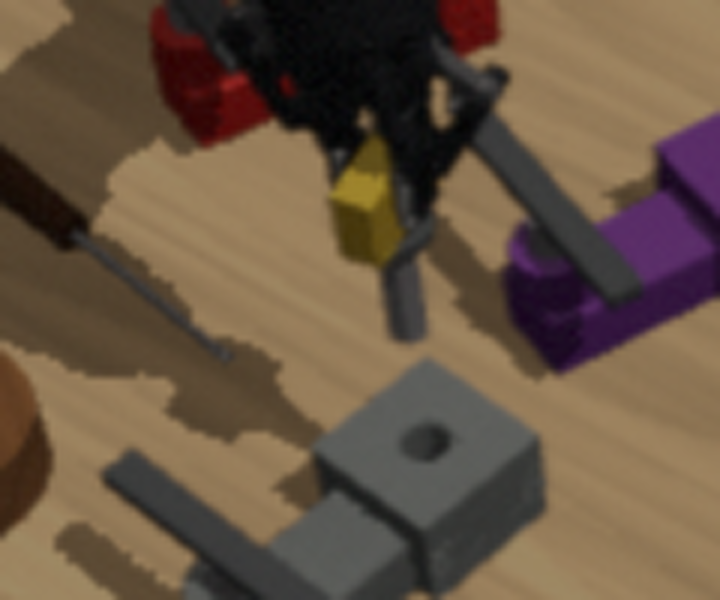

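{"method": "drive_tool", "body": {"increments": [{"x":0.03,"y":0.045,"z":0.3,"yaw":0,"gripper":15},{"x":0,"y":0,"z":0.7,"yaw":0,"gripper":15},{"x":0,"y":0,"z":0.8,"yaw":0,"gripper":15},{"x":0,"y":0,"z":0.7,"yaw":0,"gripper":15},{"x":0,"y":0,"z":0.35,"yaw":0,"gripper":15},{"x":0,"y":0,"z":0.1,"yaw":0,"gripper":15},{"x":0,"y":0,"z":0.1,"yaw":0,"gripper":15},{"x":0,"y":0,"z":0.1,"yaw":0,"gripper":15},{"x":0,"y":0,"z":0,"yaw":0,"gripper":15}]}}

```text
t: 10.0
tool_pos: [528.9, -234.9, 159.1]
tcp_rot: [3.123, 0.34, 0.001]
contact_force: [-1.0, 0.2, -2.8]
opening: 21.5
```

```bash
cat > st.py <<'E'
from h import *
s=r.state(); M=rot(s['tcp_rot']); print('t',s['t'],'pos',s['tool_pos'].round(2),'yaw',np.degrees(np.arctan2(M[1,0],M[0,0])).round(2),'tilt',np.degrees(M[:2,2]).round(2),'F',s['contact_force'].round(2),'T',s['ft_torque'].round(3),s['opening'].round(1), 'j7',s['joint_pos'][6])
E
python3 st.py
```

```text
Traceback (most recent call last):
  File "st.py", line 2, in <module>
    s=r.state(); M=rot(s['tcp_rot']); print('t',s['t'],'pos',s['tool_pos'].round(2),'yaw',np.degrees(np.arctan2(M[1,0],M[0,0])).round(2),'tilt',np.degrees(M[:2,2]).round(2),'F',s['contact_force'].round(2),'T',s['ft_torque'].round(3),s['opening'].round(1), 'j7',s['joint_pos'][6])
                                                                                                                                                                                                                                         ^^^^^^^^^^^^^^^^^^
AttributeError: 'float' object has no attribute 'round'
```

{"method": "drive_tool", "body": {"increments": [{"x":0,"y":0,"z":0.1,"yaw":0,"gripper":15},{"x":0,"y":0,"z":0.1,"yaw":0,"gripper":15},{"x":0,"y":0,"z":0.1,"yaw":0,"gripper":15},{"x":0,"y":0,"z":0.1,"yaw":0,"gripper":15},{"x":0,"y":0,"z":0,"yaw":0,"gripper":15}]}}

```text
t: 10.42
tool_pos: [528.2, -234.7, 148.0]
tcp_rot: [-3.123, -0.34, 0.001]
contact_force: [-0.0, 0.5, -2.7]
opening: 20.9
```

```bash
sed -i "s/s\['opening'\].round(1)/round(s['opening'],1)/" st.py; python3 st.py
```

```text
t 10.4167 pos [ 528.24 -234.67  147.97] yaw 12.41 tilt [-0.04  0.02] F [-0.01  0.51 -2.71] T [-0.016 -0.02   0.053] 20.9 j7 -1.1139098317120983
```

{"method": "drive_tool", "body": {"increments": [{"x":0,"y":0,"z":0.1,"yaw":0,"gripper":15},{"x":0,"y":0,"z":0.1,"yaw":0,"gripper":15},{"x":0,"y":0,"z":0.1,"yaw":0,"gripper":15},{"x":0,"y":0,"z":0.1,"yaw":0,"gripper":15},{"x":0,"y":0,"z":0.1,"yaw":0,"gripper":15},{"x":0,"y":0,"z":0,"yaw":0,"gripper":15}]}}

```text
t: 10.92
tool_pos: [528.2, -234.6, 135.4]
tcp_rot: [-3.123, -0.34, 0.001]
contact_force: [0.6, 0.6, -2.9]
opening: 21.4
```

```bash
python3 st.py
```

```text
t 10.9167 pos [ 528.24 -234.63  135.38] yaw 12.42 tilt [-0.05  0.02] F [ 0.58  0.58 -2.93] T [ 0.04   0.017 -0.011] 21.4 j7 -1.1187498598529206
```

{"method": "drive_tool", "body": {"increments": [{"x":0,"y":0,"z":0.07,"yaw":0,"gripper":15},{"x":0,"y":0,"z":0.07,"yaw":0,"gripper":15},{"x":0,"y":0,"z":0.07,"yaw":0,"gripper":15},{"x":0,"y":0,"z":0,"yaw":0,"gripper":15}]}}

```text
t: 11.25
tool_pos: [528.4, -234.7, 130.4]
tcp_rot: [-3.123, -0.34, 0.001]
contact_force: [0.3, 0.6, -1.8]
opening: 21.8
```

```bash
python3 st.py
```

```text
t 11.25 pos [ 528.37 -234.7   130.44] yaw 12.41 tilt [-0.02  0.02] F [ 0.29  0.57 -1.83] T [ 0.023 -0.046 -0.037] 21.8 j7 -1.120835769062914
```

{"method": "drive_tool", "body": {"increments": [{"x":0,"y":0,"z":0.05,"yaw":0,"gripper":15},{"x":0,"y":0,"z":0.05,"yaw":0,"gripper":15},{"x":0,"y":0,"z":0.05,"yaw":0,"gripper":15},{"x":0,"y":0,"z":0,"yaw":0,"gripper":15}]}}

```text
t: 11.58
tool_pos: [528.4, -234.6, 126.7]
tcp_rot: [-3.123, -0.34, 0.001]
contact_force: [0.1, 0.9, -2.4]
opening: 21.0
```

```bash
python3 st.py
```

```text
t 11.5833 pos [ 528.36 -234.63  126.7 ] yaw 12.41 tilt [-0.03  0.02] F [ 0.12  0.95 -2.42] T [ 0.123  0.129 -0.025] 21.0 j7 -1.122352975607056
```

The tip is about 31 mm deep with no resistance, past the unmatched range, so the hex is matched. I'll keep going down to home gently.

{"method": "drive_tool", "body": {"increments": [{"x":0,"y":0,"z":0.07,"yaw":0,"gripper":15},{"x":0,"y":0,"z":0.07,"yaw":0,"gripper":15},{"x":0,"y":0,"z":0.07,"yaw":0,"gripper":15},{"x":0,"y":0,"z":0.06,"yaw":0,"gripper":15},{"x":0,"y":0,"z":0,"yaw":0,"gripper":15}]}}

```text
t: 12.0
tool_pos: [528.4, -234.7, 119.9]
tcp_rot: [-3.123, -0.34, 0.001]
contact_force: [-0.5, 0.6, -2.7]
opening: 21.7
```

```bash
python3 st.py
```

```text
t 12.0 pos [ 528.37 -234.67  119.85] yaw 12.41 tilt [-0.03  0.02] F [-0.46  0.65 -2.71] T [0.263 0.207 0.025] 21.7 j7 -1.1251650427976265
```

{"method": "drive_tool", "body": {"increments": [{"x":0,"y":0,"z":0.03,"yaw":0,"gripper":15},{"x":0,"y":0,"z":0.03,"yaw":0,"gripper":15},{"x":0,"y":0,"z":0.03,"yaw":0,"gripper":15},{"x":0,"y":0,"z":0,"yaw":0,"gripper":15}]}}

```text
t: 12.33
tool_pos: [528.4, -234.7, 117.9]
tcp_rot: [-3.123, -0.34, 0.0]
contact_force: [-1.1, 1.7, -3.2]
opening: 21.5
```

```bash
python3 st.py
```

```text
t 12.3333 pos [ 528.43 -234.67  117.93] yaw 12.41 tilt [-0.01  0.01] F [-1.06  1.73 -3.21] T [0.495 0.339 0.019] 21.5 j7 -1.126075681374577
```

{"method": "drive_tool", "body": {"increments": [{"x":0,"y":0,"z":0.02,"yaw":0,"gripper":15},{"x":0,"y":0,"z":0.02,"yaw":0,"gripper":15},{"x":0,"y":0,"z":0,"yaw":0,"gripper":15}]}}

```text
t: 12.58
tool_pos: [528.7, -234.7, 117.7]
tcp_rot: [3.123, 0.34, 0.0]
contact_force: [-3.7, 2.5, 4.7]
opening: 21.3
```

```bash
python3 st.py
```

```text
t 12.5833 pos [ 528.67 -234.7   117.68] yaw 12.41 tilt [ 0.01 -0.01] F [-3.67  2.49  4.71] T [ 0.75   0.907 -0.018] 21.3 j7 -1.1265081304839544
```

The key is bottomed at 40 mm, with a net force of about 7 N. I'll ease the side load and turn clockwise.

{"method": "drive_tool", "body": {"increments": [{"x":-0.016,"y":-0.02,"z":-0.01,"yaw":0,"gripper":15},{"x":0,"y":0,"z":0,"yaw":2,"gripper":15},{"x":0,"y":0,"z":0,"yaw":3,"gripper":15},{"x":0,"y":0,"z":0,"yaw":3,"gripper":15},{"x":0,"y":0,"z":0,"yaw":2,"gripper":15},{"x":0,"y":0,"z":0,"yaw":0,"gripper":15}]}}

```text
t: 13.08
tool_pos: [528.2, -234.4, 117.7]
tcp_rot: [3.141, 0.064, 0.001]
contact_force: [-2.9, 2.1, 3.5]
opening: 21.4
```

```bash
python3 st.py
```

```text
t 13.0833 pos [ 528.25 -234.41  117.69] yaw 2.33 tilt [ 0.03 -0.02] F [-2.85  2.14  3.45] T [0.54  0.685 0.048] 21.4 j7 -1.2947029801643855
```

{"method": "drive_tool", "body": {"increments": [{"x":-0.01,"y":-0.01,"z":0,"yaw":3,"gripper":15},{"x":0,"y":0,"z":0,"yaw":3,"gripper":15},{"x":0,"y":0,"z":0,"yaw":3,"gripper":15},{"x":0,"y":0,"z":0,"yaw":3,"gripper":15},{"x":0,"y":0,"z":0,"yaw":3,"gripper":15},{"x":0,"y":0,"z":0,"yaw":0,"gripper":15}]}}

```text
t: 13.58
tool_pos: [528.2, -234.4, 117.7]
tcp_rot: [3.122, -0.346, 0.002]
contact_force: [-1.4, 0.9, 2.7]
opening: 21.5
```

```bash
python3 st.py
```

```text
t 13.5833 pos [ 528.18 -234.39  117.7 ] yaw -12.65 tilt [ 0.06 -0.04] F [-1.39  0.87  2.68] T [0.26  0.39  0.011] 21.5 j7 -1.5447524857665562
```

{"method": "drive_tool", "body": {"increments": [{"x":0,"y":0,"z":0,"yaw":2,"gripper":15},{"x":0,"y":0,"z":0,"yaw":2,"gripper":15},{"x":0,"y":0,"z":0,"yaw":2,"gripper":15}]}}

```text
t: 13.83
tool_pos: [528.2, -234.4, 117.7]
tcp_rot: [3.1, -0.505, 0.002]
contact_force: [-1.8, 0.0, 2.5]
opening: 21.4
```

```bash
python3 st.py
```

```text
t 13.8333 pos [ 528.2  -234.4   117.71] yaw -18.51 tilt [ 0.06 -0.03] F [-1.85  0.04  2.54] T [0.242 0.406 0.128] 21.4 j7 -1.642614259798252
```

{"method": "drive_tool", "body": {"increments": [{"x":0,"y":0,"z":0,"yaw":2,"gripper":15},{"x":0,"y":0,"z":0,"yaw":2,"gripper":15}]}}

```text
t: 14.0
tool_pos: [528.2, -234.4, 117.7]
tcp_rot: [3.081, -0.613, 0.002]
contact_force: [-1.4, -0.1, 2.5]
opening: 21.5
```

```bash
python3 st.py
```

```text
t 14.0 pos [ 528.2  -234.38  117.7 ] yaw -22.5 tilt [ 0.06 -0.04] F [-1.45 -0.07  2.5 ] T [0.202 0.273 0.19 ] 21.5 j7 -1.709481801739441
```

{"method": "drive_tool", "body": {"increments": [{"x":0,"y":0,"z":0,"yaw":2,"gripper":15}]}}

```text
t: 14.08
tool_pos: [528.2, -234.4, 117.7]
tcp_rot: [3.07, -0.667, 0.002]
contact_force: [-1.2, 0.5, 1.8]
opening: 20.9
```

```bash
python3 st.py
```

```text
t 14.0833 pos [ 528.2  -234.43  117.68] yaw -24.51 tilt [ 0.06 -0.04] F [-1.2   0.55  1.78] T [0.193 0.294 0.161] 20.9 j7 -1.7429656203995039
```

{"method": "drive_tool", "body": {"increments": [{"x":0,"y":0,"z":0,"yaw":1.5,"gripper":15}]}}

```text
t: 14.17
tool_pos: [528.2, -234.4, 117.7]
tcp_rot: [3.061, -0.707, 0.002]
contact_force: [-1.1, 1.1, 2.2]
opening: 21.1
```

```bash
python3 st.py
```

```text
t 14.1667 pos [ 528.22 -234.41  117.69] yaw -26.02 tilt [ 0.06 -0.03] F [-1.06  1.14  2.23] T [0.178 0.289 0.14 ] 21.1 j7 -1.768185754594209
```

{"method": "drive_tool", "body": {"increments": [{"x":0,"y":0,"z":0,"yaw":1,"gripper":15}]}}

```text
t: 14.25
tool_pos: [528.2, -234.4, 117.7]
tcp_rot: [3.054, -0.734, 0.002]
contact_force: [-0.8, -0.0, 3.4]
opening: 21.5
```

```bash
python3 st.py
```

```text
t 14.25 pos [ 528.18 -234.44  117.68] yaw -27.02 tilt [ 0.06 -0.04] F [-0.75 -0.03  3.37] T [0.094 0.267 0.187] 21.5 j7 -1.7849210987264803
```

{"method": "drive_tool", "body": {"increments": [{"x":0,"y":0,"z":0,"yaw":1,"gripper":15}]}}

```text
t: 14.33
tool_pos: [528.2, -234.4, 117.7]
tcp_rot: [3.048, -0.761, 0.002]
contact_force: [-1.2, -0.1, 3.4]
opening: 21.1
```

```bash
python3 st.py
```

```text
t 14.3333 pos [ 528.18 -234.44  117.7 ] yaw -28.04 tilt [ 0.06 -0.03] F [-1.18 -0.07  3.45] T [0.126 0.214 0.121] 21.1 j7 -1.8019133779714458
```

{"method": "drive_tool", "body": {"increments": [{"x":0,"y":0,"z":0,"yaw":1,"gripper":15}]}}

```text
t: 14.42
tool_pos: [528.2, -234.4, 117.7]
tcp_rot: [3.041, -0.789, 0.002]
contact_force: [-0.0, 0.2, 3.9]
opening: 21.5
```

```bash
python3 st.py
```

```text
t 14.4167 pos [ 528.15 -234.43  117.69] yaw -29.08 tilt [ 0.05 -0.03] F [-0.01  0.2   3.94] T [0.054 0.139 0.236] 21.5 j7 -1.8194492181118078
```

{"method": "drive_tool", "body": {"increments": [{"x":0,"y":0,"z":0,"yaw":1,"gripper":15}]}}

```text
t: 14.5
tool_pos: [528.2, -234.4, 117.7]
tcp_rot: [3.033, -0.816, 0.002]
contact_force: [-0.7, -0.7, 4.6]
opening: 21.4
```

```bash
python3 st.py
```

```text
t 14.5 pos [ 528.18 -234.38  117.7 ] yaw -30.12 tilt [ 0.06 -0.03] F [-0.73 -0.66  4.6 ] T [-0.006  0.112  0.188] 21.4 j7 -1.836850374156892
```

{"method": "drive_tool", "body": {"increments": [{"x":0,"y":0,"z":0,"yaw":1,"gripper":15}]}}

```text
t: 14.58
tool_pos: [528.1, -234.4, 117.7]
tcp_rot: [3.026, -0.843, 0.002]
contact_force: [-0.3, -1.0, 4.8]
opening: 21.1
```

```bash
python3 st.py
```

```text
t 14.5833 pos [ 528.15 -234.38  117.68] yaw -31.15 tilt [ 0.05 -0.03] F [-0.26 -0.99  4.77] T [-0.025  0.058  0.197] 21.1 j7 -1.854001299216266
```

{"method": "drive_tool", "body": {"increments": [{"x":0,"y":0,"z":0,"yaw":1,"gripper":15}]}}

```text
t: 14.67
tool_pos: [528.1, -234.4, 117.7]
tcp_rot: [3.018, -0.87, 0.001]
contact_force: [-0.1, -0.5, 6.0]
opening: 21.8
```

```bash
python3 st.py
```

```text
t 14.6667 pos [ 528.12 -234.38  117.66] yaw -32.17 tilt [ 0.05 -0.02] F [-0.07 -0.52  6.05] T [-0.06   0.081  0.197] 21.8 j7 -1.8709705281337297
```

{"method": "drive_tool", "body": {"increments": [{"x":0,"y":0,"z":0,"yaw":1,"gripper":15}]}}

```text
t: 14.75
tool_pos: [528.1, -234.4, 117.7]
tcp_rot: [3.011, -0.897, 0.001]
contact_force: [1.1, 0.7, 4.8]
opening: 21.2
```

```bash
python3 st.py
```

```text
t 14.75 pos [ 528.13 -234.38  117.67] yaw -33.17 tilt [ 0.05 -0.03] F [1.11 0.66 4.83] T [-0.151  0.07   0.122] 21.2 j7 -1.8878320933589001
```

{"method": "drive_tool", "body": {"increments": [{"x":0,"y":0,"z":0,"yaw":1,"gripper":15}]}}

```text
t: 14.83
tool_pos: [528.1, -234.4, 117.7]
tcp_rot: [3.003, -0.923, 0.001]
contact_force: [-0.2, -0.8, 5.3]
opening: 21.5
```

```bash
python3 st.py
```

```text
t 14.8333 pos [ 528.12 -234.4   117.67] yaw -34.18 tilt [ 0.05 -0.03] F [-0.24 -0.82  5.3 ] T [-0.042  0.011  0.195] 21.5 j7 -1.9046279003393956
```

{"method": "drive_tool", "body": {"increments": [{"x":0,"y":0,"z":0,"yaw":1,"gripper":15}]}}

```text
t: 14.92
tool_pos: [528.1, -234.4, 117.7]
tcp_rot: [2.995, -0.949, 0.002]
contact_force: [-0.8, -0.1, 4.8]
opening: 21.8
```

```bash
python3 st.py
```

```text
t 14.9167 pos [ 528.13 -234.39  117.66] yaw -35.17 tilt [ 0.05 -0.03] F [-0.77 -0.08  4.81] T [-0.119  0.096  0.25 ] 21.8 j7 -1.9213420570469004
```

{"method": "drive_tool", "body": {"increments": [{"x":0,"y":0,"z":0,"yaw":1,"gripper":15}]}}

```text
t: 15.0
tool_pos: [528.2, -234.4, 117.7]
tcp_rot: [2.986, -0.975, 0.002]
contact_force: [0.1, -0.6, 5.7]
opening: 21.4
```

```bash
python3 st.py
```

```text
t 15.0 pos [ 528.16 -234.37  117.66] yaw -36.16 tilt [ 0.05 -0.03] F [ 0.06 -0.58  5.66] T [-0.149  0.051  0.3  ] 21.4 j7 -1.9379638014092604
```

{"method": "drive_tool", "body": {"increments": [{"x":0,"y":0,"z":0,"yaw":1,"gripper":15}]}}

```text
t: 15.08
tool_pos: [528.2, -234.4, 117.7]
tcp_rot: [2.978, -1.001, 0.002]
contact_force: [0.5, 0.3, 5.1]
opening: 21.6
```

```bash
python3 st.py
```

```text
t 15.0833 pos [ 528.16 -234.36  117.68] yaw -37.15 tilt [ 0.05 -0.03] F [0.47 0.32 5.14] T [-0.175  0.041  0.464] 21.6 j7 -1.9545980135040137
```

The torque has risen from 0.2 to 0.46 N m, which suggests the stop. One more degree should confirm it.

{"method": "drive_tool", "body": {"increments": [{"x":0,"y":0,"z":0,"yaw":1,"gripper":15}]}}

```text
t: 15.17
tool_pos: [528.2, -234.4, 117.7]
tcp_rot: [2.969, -1.026, 0.002]
contact_force: [-0.1, -0.2, 5.3]
opening: 21.2
```

```bash
python3 st.py; python3 - <<'E'
from h import *
c=r.capture('wrist'); save(c,'wrist6'); pickle.dump(c,open('wrist6.pkl','wb'))
s=r.state(); M=rot(s['tcp_rot'])
uu,vv=np.meshgrid(np.arange(560),np.arange(420)); px=np.c_[uu.ravel(),vv.ravel()]
P=world(c,px).reshape(420,560,3); I=c['pixels'].astype(int)
t=(P-s['tool_pos'])@M
m=(abs(t[...,2]+19)<3)&(abs(t[...,0])<45)&(abs(t[...,1])<25)&(I[...,0]>1.5*I[...,2])
for x0 in range(-20,32,10):
    mm=m&(abs(t[...,0]-x0)<4); 
    if mm.sum()>5: print(x0,np.percentile(t[mm][:,1],[2,50,98]).round(1))
E
python3 st.py
```

```text
t 15.1667 pos [ 528.16 -234.37  117.65] yaw -38.14 tilt [ 0.05 -0.04] F [-0.11 -0.21  5.29] T [-0.165  0.023  0.577] 21.2 j7 -1.9711992296722387
-20 [-9.6  0.7 11. ]
-10 [-9.9  0.3 10.9]
0 [-10.    0.7  11. ]
10 [-10.1   0.6  11.1]
20 [-10.    0.3  10.8]
30 [-9.8  0.6 10.5]
t 15.2167 pos [ 528.15 -234.43  117.68] yaw -38.22 tilt [ 0.05 -0.04] F [-0.24 -1.15  4.85] T [-0.17  -0.009  0.482] 21.1 j7 -1.9725191230210415
```

The stop is confirmed: torque reached 0.58 N m after about 2.5° of wind-up, and the handle hasn't slipped in the grip. I'll back off into the play and lift out.

{"method": "drive_tool", "body": {"increments": [{"x":0,"y":0,"z":0,"yaw":-3,"gripper":15},{"x":0,"y":0,"z":0,"yaw":-3,"gripper":15},{"x":0,"y":0,"z":0,"yaw":-2,"gripper":15},{"x":0,"y":0,"z":0,"yaw":0,"gripper":15}]}}

```text
t: 15.55
tool_pos: [528.1, -234.4, 117.6]
tcp_rot: [3.034, -0.813, 0.001]
contact_force: [-0.0, -1.0, 5.0]
opening: 21.7
```

```bash
python3 st.py
```

```text
t 15.55 pos [ 528.09 -234.37  117.65] yaw -30.01 tilt [ 0.05 -0.02] F [-0.01 -1.02  5.03] T [-0.001 -0.001 -0.   ] 21.7 j7 -1.8347333914527106
```

{"method": "drive_tool", "body": {"increments": [{"x":0,"y":0,"z":-0.1,"yaw":0,"gripper":15},{"x":0,"y":0,"z":-0.2,"yaw":0,"gripper":15},{"x":0,"y":0,"z":-0.3,"yaw":0,"gripper":15},{"x":0,"y":0,"z":-0.3,"yaw":0,"gripper":15},{"x":0,"y":0,"z":0,"yaw":0,"gripper":15}]}}

```text
t: 15.97
tool_pos: [528.2, -234.2, 141.6]
tcp_rot: [3.034, -0.816, 0.002]
contact_force: [0.1, 0.1, -2.8]
opening: 21.4
```

```bash
python3 st.py
```

```text
t 15.9667 pos [ 528.22 -234.18  141.55] yaw -30.1 tilt [ 0.07 -0.03] F [ 0.09  0.07 -2.83] T [-0.006  0.005 -0.024] 21.4 j7 -1.8294797184941238
```

{"method": "drive_tool", "body": {"increments": [{"x":0,"y":0,"z":-0.5,"yaw":0,"gripper":15},{"x":0,"y":0,"z":-0.8,"yaw":0,"gripper":15},{"x":0,"y":0,"z":-0.8,"yaw":0,"gripper":15},{"x":0,"y":0,"z":-0.8,"yaw":-3,"gripper":15},{"x":0,"y":0,"z":-0.7,"yaw":-6,"gripper":15},{"x":0,"y":0,"z":-0.3,"yaw":-6,"gripper":15},{"x":0,"y":0,"z":0,"yaw":-6,"gripper":15},{"x":0,"y":0,"z":0,"yaw":-6,"gripper":15},{"x":0,"y":0,"z":0,"yaw":-6,"gripper":15},{"x":0,"y":0,"z":0,"yaw":-6,"gripper":15},{"x":0,"y":0,"z":0,"yaw":-5,"gripper":15},{"x":0,"y":0,"z":0,"yaw":-3.1,"gripper":15},{"x":0,"y":0,"z":0,"yaw":0,"gripper":15},{"x":0,"y":0,"z":0,"yaw":0,"gripper":15}]}}

```text
t: 17.13
tool_pos: [527.6, -234.1, 237.8]
tcp_rot: [-3.107, -0.462, 0.0]
contact_force: [-0.8, 0.0, -2.9]
opening: 21.4
```

```bash
python3 st.py; python3 - <<'E'
from h import *
c=r.capture('wrist'); save(c,'wrist7'); pickle.dump(c,open('wrist7.pkl','wb'))
c=r.capture('scene'); save(c,'scene7')
s=r.state(); M=rot(s['tcp_rot'])
print((M.T@(np.array([537.2,95.5,s['tool_pos'][2]])-s['tool_pos']))/25)
# hole_b from top4? key lifted picture top5
c=pickle.load(open('top5.pkl','rb'))
uu,vv=np.meshgrid(np.arange(560),np.arange(420)); px=np.c_[uu.ravel(),vv.ravel()]
P=world(c,px).reshape(420,560,3)
m=((abs(uu-239)<9)&(abs(vv-202)<10)&(P[...,2]<80)&(c['range_z']>0)&(np.hypot(P[...,0]-536,P[...,1]-95.5)<25))
cs,_=cv2.findContours(m.astype(np.uint8),cv2.RETR_EXTERNAL,cv2.CHAIN_APPROX_NONE); k=max(cs,key=cv2.contourArea)
(u,v),ab,_=cv2.fitEllipse(k); print(u,v,ab,plane(c,[[u,v]],85))
E
```

```text
t 17.1333 pos [ 527.56 -234.06  237.76] yaw 16.9 tilt [-0.01  0.  ] F [-0.82  0.01 -2.91] T [ 0.021  0.014 -0.019] 21.4 j7 -1.0028055564040732
[ 4.19828664e+00 -1.25036874e+01  2.21763734e-04]
239.13388061523438 200.01220703125 (8.057729721069336, 8.9285888671875) [[535.72947441  95.04879893  85.        ]]
```

View pics/wrist7.png

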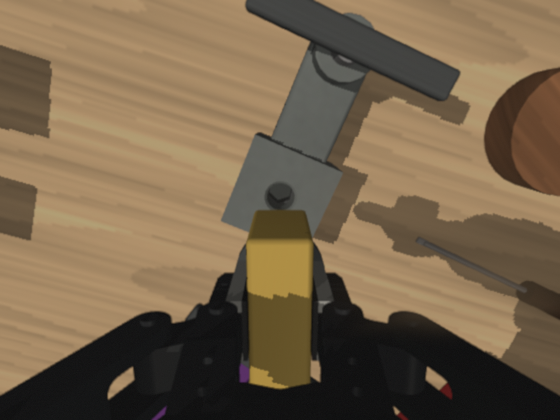

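{"method": "drive_tool", "body": {"increments": [{"x":0.15,"y":-0.44,"z":0,"yaw":0,"gripper":15},{"x":0.3,"y":-0.88,"z":0,"yaw":0,"gripper":15},{"x":0.3,"y":-0.88,"z":0,"yaw":0,"gripper":15},{"x":0.3,"y":-0.88,"z":0,"yaw":0,"gripper":15},{"x":0.3,"y":-0.88,"z":0,"yaw":0,"gripper":15},{"x":0.3,"y":-0.88,"z":0,"yaw":0,"gripper":15},{"x":0.3,"y":-0.88,"z":0,"yaw":0,"gripper":15},{"x":0.3,"y":-0.88,"z":0,"yaw":0,"gripper":15},{"x":0.3,"y":-0.88,"z":0,"yaw":0,"gripper":15},{"x":0.3,"y":-0.88,"z":0,"yaw":0,"gripper":15},{"x":0.3,"y":-0.88,"z":0,"yaw":0,"gripper":15},{"x":0.3,"y":-0.88,"z":0,"yaw":0,"gripper":15},{"x":0.3,"y":-0.88,"z":0,"yaw":0,"gripper":15},{"x":0.3,"y":-0.88,"z":0,"yaw":0,"gripper":15},{"x":0.15,"y":-0.6,"z":0,"yaw":0,"gripper":15},{"x":0,"y":0,"z":0,"yaw":0,"gripper":15},{"x":0,"y":0,"z":0,"yaw":0,"gripper":15},{"x":0,"y":0,"z":0,"yaw":0,"gripper":15}]}}

```text
t: 18.73
tool_pos: [536.7, 94.6, 237.3]
tcp_rot: [3.107, 0.464, -0.0]
contact_force: [-0.6, -0.6, -2.6]
opening: 21.3
```

```bash
python3 st.py; python3 - <<'E'
from h import *
c=r.capture('scene'); save(c,'scene8'); pickle.dump(c,open('scene8.pkl','wb'))
cr=c['pixels'][190:300,270:390]
cv2.imwrite('pics/c8.png',cv2.resize(cr,None,fx=5,fy=5,interpolation=cv2.INTER_CUBIC)[:,:,::-1])
E
```

```text
t 18.7333 pos [536.7   94.65 237.33] yaw 16.98 tilt [-0.01 -0.03] F [-0.57 -0.64 -2.62] T [-0.022  0.036 -0.03 ] 21.3 j7 -1.6163404793655973
```

View pics/c8.png

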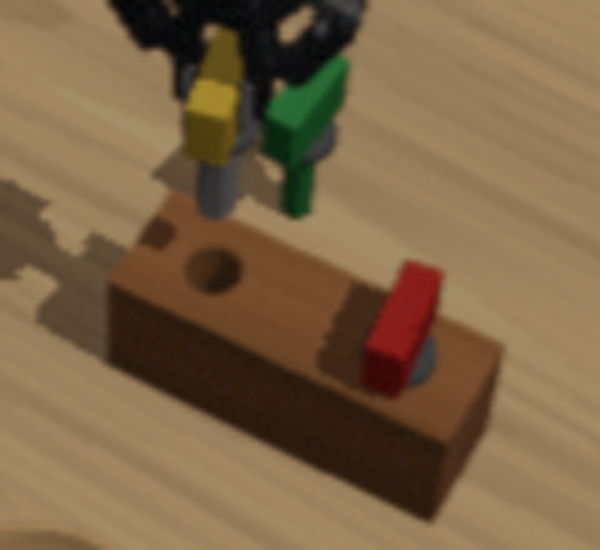

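{"method": "drive_tool", "body": {"increments": [{"x":0.01,"y":0,"z":0.4,"yaw":0,"gripper":15},{"x":0,"y":0,"z":0.7,"yaw":0,"gripper":15},{"x":0,"y":0,"z":0.6,"yaw":0,"gripper":15},{"x":0,"y":0,"z":0.3,"yaw":0,"gripper":15},{"x":0,"y":0,"z":0.2,"yaw":0,"gripper":15},{"x":0,"y":0,"z":0.2,"yaw":0,"gripper":15},{"x":0,"y":0,"z":0.2,"yaw":0,"gripper":15},{"x":0,"y":0,"z":0.2,"yaw":0,"gripper":15},{"x":0,"y":0,"z":0,"yaw":0,"gripper":15}]}}

```text
t: 19.53
tool_pos: [536.9, 94.9, 166.6]
tcp_rot: [-3.107, -0.464, 0.001]
contact_force: [-0.6, 0.4, -2.6]
opening: 21.5
```

```bash
python3 st.py
```

```text
t 19.5333 pos [536.89  94.88 166.6 ] yaw 17.0 tilt [-0.04 -0.  ] F [-0.64  0.38 -2.62] T [-0.054  0.036 -0.031] 21.5 j7 -1.6495946987539853
```

In the hole with no contact. I'll lower it to just above seating (112.7).

{"method": "drive_tool", "body": {"increments": [{"x":0,"y":0,"z":0.4,"yaw":0,"gripper":15},{"x":0,"y":0,"z":0.5,"yaw":0,"gripper":15},{"x":0,"y":0,"z":0.5,"yaw":0,"gripper":15},{"x":0,"y":0,"z":0.3,"yaw":0,"gripper":15},{"x":0,"y":0,"z":0.2,"yaw":0,"gripper":15},{"x":0,"y":0,"z":0.1,"yaw":0,"gripper":15},{"x":0,"y":0,"z":0.05,"yaw":0,"gripper":15},{"x":0,"y":0,"z":0,"yaw":0,"gripper":15}]}}

```text
t: 20.2
tool_pos: [537.2, 95.1, 116.0]
tcp_rot: [-3.107, -0.465, 0.0]
contact_force: [0.4, 0.5, -2.3]
opening: 21.4
```

```bash
python3 st.py
```

```text
t 20.2 pos [537.22  95.08 116.02] yaw 17.01 tilt [-0.    0.01] F [ 0.45  0.49 -2.28] T [-0.008 -0.011  0.   ] 21.4 j7 -1.6817133369969657
```

{"method": "drive_tool", "body": {"increments": [{"x":0,"y":0,"z":0.06,"yaw":0,"gripper":15},{"x":0,"y":0,"z":0.04,"yaw":0,"gripper":15},{"x":0,"y":0,"z":0.03,"yaw":0,"gripper":15},{"x":0,"y":0,"z":0,"yaw":0,"gripper":15}]}}

```text
t: 20.53
tool_pos: [537.1, 95.0, 112.9]
tcp_rot: [3.107, 0.465, 0.0]
contact_force: [0.1, 0.1, -4.4]
opening: 21.2
```

```bash
python3 st.py
```

```text
t 20.5333 pos [537.14  95.01 112.87] yaw 17.01 tilt [ 0.01 -0.  ] F [ 0.11  0.14 -4.41] T [ 0.01  -0.032  0.004] 21.2 j7 -1.6840029547695883
```

{"method": "drive_tool", "body": {"increments": [{"x":0,"y":0,"z":0.02,"yaw":0,"gripper":15},{"x":0,"y":0,"z":0.01,"yaw":0,"gripper":15},{"x":0,"y":0,"z":0,"yaw":0,"gripper":15}]}}

```text
t: 20.78
tool_pos: [537.3, 95.0, 112.7]
tcp_rot: [3.107, 0.465, 0.001]
contact_force: [-3.0, -1.7, 5.6]
opening: 21.6
```

```bash
python3 st.py
```

```text
t 20.7833 pos [537.28  94.99 112.71] yaw 17.01 tilt [ 0.02 -0.01] F [-3.03 -1.74  5.6 ] T [-0.079  0.667  0.026] 21.6 j7 -1.684443305389298
```

Seated. Next: open, then straight up.

{"method": "drive_tool", "body": {"increments": [{"x":0,"y":0,"z":0,"yaw":0,"gripper":80},{"x":0,"y":0,"z":0,"yaw":0,"gripper":80},{"x":0,"y":0,"z":0,"yaw":0,"gripper":80},{"x":0,"y":0,"z":0,"yaw":0,"gripper":80},{"x":0,"y":0,"z":0,"yaw":0,"gripper":80},{"x":0,"y":0,"z":0,"yaw":0,"gripper":80},{"x":0,"y":0,"z":0,"yaw":0,"gripper":80},{"x":0,"y":0,"z":0,"yaw":0,"gripper":80}]}}

```text
t: 21.45
tool_pos: [537.1, 95.0, 112.1]
tcp_rot: [-3.107, -0.465, -0.0]
contact_force: [-0.9, -0.1, -0.5]
opening: 80.0
```

{"method": "drive_tool", "body": {"increments": [{"x":0,"y":0,"z":-0.3,"yaw":0,"gripper":80},{"x":0,"y":0,"z":-0.7,"yaw":0,"gripper":80},{"x":0,"y":0,"z":-0.8,"yaw":0,"gripper":80},{"x":0,"y":0,"z":-0.8,"yaw":0,"gripper":80},{"x":0,"y":0,"z":-0.8,"yaw":0,"gripper":80},{"x":0,"y":0,"z":-0.5,"yaw":0,"gripper":80},{"x":0,"y":0,"z":-0.2,"yaw":0,"gripper":80},{"x":0,"y":0,"z":0,"yaw":0,"gripper":80}]}}

```text
t: 22.12
tool_pos: [537.7, 95.1, 215.7]
tcp_rot: [3.107, 0.465, 0.003]
contact_force: [-0.6, -0.3, -0.4]
opening: 79.7
```

{"method": "drive_tool", "body": {"increments": [{"x":-0.5,"y":0.5,"z":0,"yaw":0,"gripper":80},{"x":-0.5,"y":0.87,"z":0,"yaw":0,"gripper":80},{"x":-0.5,"y":0.87,"z":0,"yaw":0,"gripper":80},{"x":-0.5,"y":0.87,"z":0,"yaw":0,"gripper":80},{"x":-0.5,"y":0.87,"z":0,"yaw":0,"gripper":80},{"x":-0.5,"y":0.87,"z":0,"yaw":0,"gripper":80},{"x":-0.5,"y":0.87,"z":0,"yaw":0,"gripper":80},{"x":-0.5,"y":0.87,"z":0,"yaw":0,"gripper":80},{"x":-0.5,"y":0.87,"z":0,"yaw":0,"gripper":80},{"x":-0.5,"y":0.87,"z":0,"yaw":0,"gripper":80},{"x":-0.5,"y":0.87,"z":0,"yaw":0,"gripper":80},{"x":-0.5,"y":0.87,"z":0,"yaw":0,"gripper":80},{"x":-0.5,"y":0.87,"z":0,"yaw":0,"gripper":80},{"x":-0.5,"y":0.87,"z":0,"yaw":0,"gripper":80},{"x":0,"y":0.5,"z":0,"yaw":0,"gripper":80},{"x":0,"y":0,"z":0,"yaw":0,"gripper":80},{"x":0,"y":0,"z":0,"yaw":0,"gripper":80}]}}

```text
t: 23.53
tool_pos: [459.8, -250.0, 213.5]
tcp_rot: [-3.106, -0.464, 0.002]
contact_force: [0.6, 0.1, 0.9]
opening: 80.0
```

```bash
python3 st.py; python3 - <<'E'
from h import *
for n in ['wrist','scene','top']:
    c=r.capture(n); save(c,n+'9'); pickle.dump(c,open(n+'9.pkl','wb'))
c=pickle.load(open('wrist9.pkl','rb'))
uu,vv=np.meshgrid(np.arange(560),np.arange(420)); px=np.c_[uu.ravel(),vv.ravel()]
P=world(c,px).reshape(420,560,3)
q=P[(np.hypot(P[...,0]-528.5,P[...,1]-235*-1*-1)<16)&(P[...,2]<28)] if 0 else P[(np.hypot(P[...,0]-528.5,P[...,1]+235.5)<16)&(P[...,2]<28)&(P[...,2]>10)]
print(len(q))
res=[]
for a in range(0,60,3):
    th=np.radians(a+np.arange(0,360,60)); n=np.c_[np.cos(th),np.sin(th)]
    e=np.percentile(q[:,:2]@n.T,99,axis=0); res.append((a,(e[:3]+e[3:]).mean().round(2)))
print(res)
d=c['eye'];K=rot(c['orientation']);p=K.T@(np.array([528.4,-235.5,60])-d); u=int(c['cx']+c['fx']*p[0]/-p[2]);v=int(c['cy']-c['fy']*p[1]/-p[2]);print(u,v)
cr=c['pixels'][max(v-25,0):v+25,u-25:u+25]
cv2.imwrite('pics/bore9.png',cv2.resize(np.clip(cr.astype(int)*2,0,255).astype(np.uint8),None,fx=10,fy=10,interpolation=cv2.INTER_CUBIC)[:,:,::-1])
E
```

```text
t 23.5333 pos [ 459.8  -250.03  213.5 ] yaw 16.98 tilt [-0.07  0.08] F [0.63 0.07 0.85] T [ 0.082 -0.009 -0.032] 80.0 j7 -0.8951628176348586
530
[(0, np.float64(20.43)), (3, np.float64(20.51)), (6, np.float64(20.5)), (9, np.float64(20.49)), (12, np.float64(20.46)), (15, np.float64(20.34)), (18, np.float64(20.25)), (21, np.float64(20.14)), (24, np.float64(19.94)), (27, np.float64(19.77)), (30, np.float64(19.68)), (33, np.float64(19.75)), (36, np.float64(19.67)), (39, np.float64(19.7)), (42, np.float64(19.87)), (45, np.float64(20.02)), (48, np.float64(20.17)), (51, np.float64(20.33)), (54, np.float64(20.4)), (57, np.float64(20.41))]
286 112
```

View pics/bore9.png

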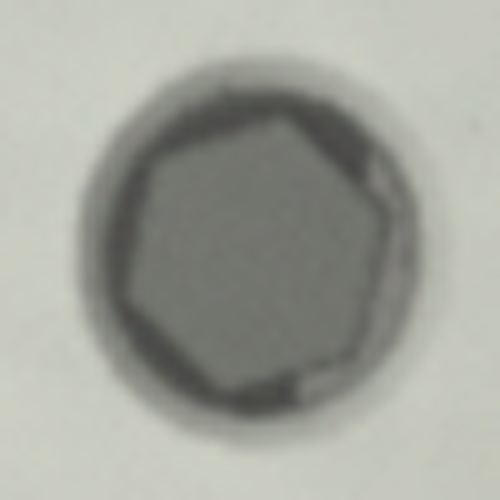

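View pics/scene9.png

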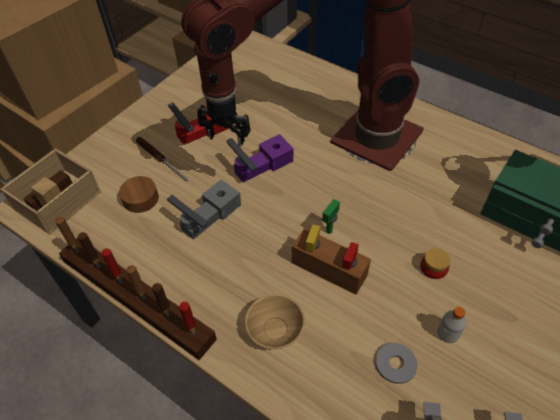

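```bash
python3 - <<'E'
from h import *
uu,vv=np.meshgrid(np.arange(560),np.arange(420)); px=np.c_[uu.ravel(),vv.ravel()]
for f in ['top0','top9']:
    c=pickle.load(open(f+'.pkl','rb'))
    P=world(c,px).reshape(420,560,3); I=c['pixels'].astype(int); rr,g,b=I[...,0],I[...,1],I[...,2]
    m=(abs(uu-239)<20)&(abs(vv-200)<20)&(rr>1.6*b)&(g>1.6*b)&(abs(P[...,2]-131)<8)&(rr>80); q=P[m]
    print(f,len(q),q.mean(0),cv2.minAreaRect(q[:,:2].astype(np.float32)))
c=pickle.load(open('wrist9.pkl','rb')); c2=pickle.load(open('wrist2.pkl','rb'))
k=np.array([[280,118],[385,215],[355,355],[232,390],[125,295],[155,160]])/10.+[261,87]-.5
w=plane(c,k,27)[:,:2]; e=np.diff(np.r_[w,w[:1]],axis=0); print((np.degrees(np.arctan2(e[:,1],e[:,0]))%60).round(1))
a=pickle.load(open('scene0.pkl','rb'))['pixels'].astype(int);b=pickle.load(open('scene9.pkl','rb'))['pixels'].astype(int)
d=(abs(a-b).max(2)>40).astype(np.uint8)*255; cv2.imwrite('pics/diff.png',d)
E
```

```text
top0 145 [535.19279506  94.57979041 131.15394621] ((535.3739013671875, 94.6903076171875), (59.92985916137695, 22.07077407836914), 17.18587303161621)
top9 147 [534.72666257  94.70954164 130.64688172] ((535.86474609375, 94.8502197265625), (61.24799728393555, 21.883302688598633), 16.286502838134766)
[6.  5.2 2.4 6.4 3.7 4.7]
```

View pics/diff.png

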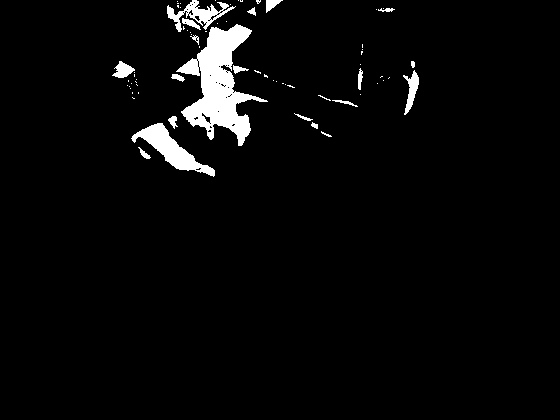

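```bash
python3 -c "
from workcell import r
print(r.finish_job()); print(r.state()['t'])"
```

```text
the job is handed in; nothing more can be done
None
the job is handed in; nothing more can be done
```

The job is done and handed in at about 24 s. The yellow key went home in the bracket's socket, the screw was tightened to its stop, and the key is back standing in its hole (the -y end of the stand).

- **Insertion:** The wrist camera could see the socket angle down the bore. I turned the key about 5° to match before lowering it. It dropped to 40 mm with no resistance and touched bottom at roughly 7 N.
- **Tightening:** I turned clockwise against 0.12–0.25 N m. Torque then climbed over about 2.5° to 0.58 N m, which I took as the stop, and I backed off into the play. The socket itself turned about 38° (±2°). That fits the stop only if the screw started near 0.24 rad, at the top of its stated range. The torque rise is my main evidence that the stop was reached.
- **Return and last checks:** The handle's top is at 131 mm and within 1 mm of where it started. A before/after scene comparison shows changes only from the robot and its shadow. The arm was clear of everything at hand-in.
- **Disagreements:** The top and wrist cameras differed by 2–3 mm on positions, so I used values between them. The grip twisted by a few degrees under torque, so the tool's turn (about 50°) overstates the screw's.

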